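Open the push-and-turn bottle of jewellery cleaner

ROBOT

A 7-joint arm with a two-finger parallel gripper is mounted at the origin on the work surface. World frame = base frame: x ahead of the robot, y to its left, z up, the work surface at z = 0. Lengths are in m, angles in rad, forces in N, time in s.
With the tool pointing down it reaches from about 0.425 to 1.025 m from the base axis. Payload 9.4 kg.
Tool frame: the origin (TCP) lies at the very end of the fingers, on their centre line; the grasp point (between the pads) lies 19 mm behind it (r.grip_depth is the distance from the TCP to the grasp point, in m); z points along the fingers, x is the direction in which the jaws open and shut, and the axes are right-handed (so a half turn about z gives the same grasp; the last joint's range is limited). The gripper opens to 93 mm and grips with 3 to 60 N. Pads are 15 mm wide; open, the fingers measure 128 mm over their backs; the gripper's body (75 mm by 188 mm) begins 65 mm behind the grasp point.
Start: joints at [1.205, 0.599, -0.003, 1.599, 0.002, 0.943, -0.08], TCP at [0.206, -0.695, 0.219] pointing down, gripper open.
Joint ranges: [-2.57, 2.57], [-0.35, 1.97], [-1.29, 1.29], [0.11, 2.56], [-1.05, 4.19], [0.11, 1.86], [-2.63, 2.63]. Speed limits (rad/s): [2.22, 2.22, 3.01, 3.01, 3.14, 3.14, 3.14].

INTERFACE

Orientations are given as a 3x3 rotation matrix whose columns are the frame's x, y, z axes.
In Python, from plant import r gives the robot as it stands.
- The arm moves only by the tool move_arm, never from a script. Its argument "series" is a list of rows, each an object of numbers: "dx", "dy", "dz": the shift along the world's x, y, z in cm; "rx", "ry", "rz": the turn, a rotation vector about the world's x, y, z in degrees. In form: [{"dx": .., "dy": .., "dz": .., "rx": .., "ry": .., "rz": ..}, ...]. A call has 1 to 12 rows; each row shifts and turns the commanded pose from where the row before left it; what a row does not reach is not made up. A row lasts 1/10 s, in which the tool goes at most 50 mm and 8.59 degrees, less where a joint would pass 70% of its speed; a pose out of reach is approached as far as the arm can. A call with a gripper value outside its range is refused whole. "grip" is the finger opening in cm, from 0 to 9.3, set as the call begins (left out, the last holds). The fingers move at their own pace and stop on an object; "grip_force" is the grip in N (left out, the last holds). Time passes only in rows, so rows that do not move let the fingers close. It gives the time, the measured TCP pose, the force and the opening at its end, in the units of the state.
- r.read_state(): the state, without advancing time (a new reading comes with each control period).
- r.grab_frame(name): name is "scene" or "top" or "wrist"; returns a dict with "img" (384x512x3 uint8, red, green, blue), "fx", "fy", "cx", "cy" (pixels), "extrinsics" (4x4, takes a point from camera to world coordinates); the wrist camera has in their place "hand_eye" (4x4, takes a point from camera to tool coordinates, whose origin is the TCP and whose axes are the tool frame's). Camera axes: x right, y down, z forward; pixel columns grow to the right and rows downward; lengths in m; the calibration is good to about 2 mm. The wrist camera is an equidistant fisheye: a pixel r from the principal point sees the ray r / f radians off the axis. A picture is of the moment at which its call begins: read the wrist's pose just before it. There is no depth.
- r.finish_job(): hands the job in, once; it reports no verdict.
The state is a dict: "t": time; "joint_pos": joint angles; "qvel": joint speeds; "joint_torque": joint torques, N m; "position": TCP position; "orientation": TCP orientation; "wrist_force": force on the tool from outside, world axes, zero at the start; "ft_torque": the same for the moment, N m; "gripper_width": opening from 0.0 (shut) to 1.0 (fully open).
Only numpy, scipy, OpenCV 4.12 (cv2) and the standard library are available. Lean on these libraries where they do the work, as an engineer would, in place of code of your own. Each camera call takes 0.05 s, during which the arm holds its last target. There are 200 camera calls.

TASK

At the jewellery stall a ring is waiting for its dip: open the taller square bottle of jewellery cleaner, the one with the wide ribbed cap, which stands in a well of the wooden caddy. Press its push-and-turn safety cap down against its spring, keep it pressed while you twist it anti-clockwise until it is free, then lift it straight up so that the bottle stays standing in its well, and leave everything else undisturbed. Finish while still holding the cap, level and still, about 6 cm above the open mouth and centred over it, so that drips fall back into the bottle.

Things in the scene. Friction and masses are not known exactly. Their poses are not given: they have to be found in the camera images.
- bottle: White square plastic bottle of cleaner, 0.23 to 0.43 kg, loose in one of the caddy's two wells (either), its underside 8 mm above the table, about 1.5 mm play each side; the well keeps it from turning. Body 58 x 58 mm, 88 mm tall, then a conical shoulder up to 104 mm, then a neck 35 mm in diameter to the mouth at 125 mm. Origin at the centre of its underside, z up, x and y square to its sides.
- bottle_mouth (a point): Centre of the bottle's mouth (top of the neck), on the bottle's axis 125 mm above its underside.
- cap: Black ribbed round push-and-turn cap on the bottle, loose, 52 mm in diameter, 30 mm tall, 32 g. Origin at the centre of its lower edge, z up. Locked, its origin is 106 mm above the bottle's underside (19 mm below the mouth) and its x lies along the bottle's x. Three inner tabs sit in pockets under lugs of the neck. Fingertips have 15 mm of room below its lower edge, above the shoulder, outside the skirt.
- cap_top (a point): Centre of the cap's flat top, 30 mm above its origin. Locked, the cap neither turns nor pulls off. Pressed down at least 3 mm and kept there, it turns anti-clockwise seen from above (positive about z): free from about 38 to 85 degrees of turn, where a stop is met; 60 degrees is the middle. It then lifts straight up, clear of the neck after 23 mm. It does not turn clockwise.
- liner (a joint): Sprung liner disc inside the cap: how far the cap is pressed down onto the mouth, in m. About 0 locked, at least 0.003 (about 11 N) to clear the pockets, 0.005 (about 14 N) fully down, -0.001 when off the bottle.
- caddy: Fixed light-wood block 165 (x) x 205 (y) x 50 mm tall with two 61 mm square wells side by side along y, their centres at x = +30, y = +48 and -48 mm, and a long tool trough on the -x side. Origin at the centre of its underside on the table, z up. Wells are 42 mm deep.
- polish: Bystander: shorter white square bottle, 58 x 58 mm, 92 mm tall in all, with a small smooth cap of 25 mm diameter, standing in the other well. Origin at the centre of its underside.
- brush: Bystander: cleaning brush, 150 mm long along its y, lying in the caddy's trough. Origin at the centre of its underside.
- ring_box: Bystander: small dark ring box, 52 x 56 mm, about 85 mm tall with its lid standing open, a ring in it, on the table beside the caddy on its +y side. Origin at the centre of its underside.
- dish: Bystander: white ceramic dish, 84 mm across and 32 mm tall, on the table beside the caddy on its -y side. Origin at the centre of its underside.
There are look-alikes about, which are no part of the job. Of the things that look like the cap, the largest one is meant.

How it is judged:
On the way, in this order (a step that is already met when the one before it is completed fails the run):
1. the cap is pressed down on the bottle, at least 2.8 mm (z of cap in the frame of bottle below 0.1032 m and contact force between the fingers and cap above 1 N), for 0.1 s.
2. the cap is turned at least 0.66 rad, out of its lugs, while still down on the neck (angle between the x axis of cap and the x axis of bottle, either way round above 0.66 rad and z of cap in the frame of bottle below 0.109 m and horizontal distance between cap and bottle below 0.006 m), for 0.1 s.
At the end, for the whole second after the job is handed in: The gripper still holds the cap: its lower edge is 30 to 100 mm above the bottle's mouth and its centre within 20 mm of the mouth's axis, tilted less than 0.2 rad, at rest and touching the bottle nowhere; the bottle stands upright (within 0.06 rad) on the floor of its well (within 4 mm), untouched (z of cap in the frame of bottle_mouth between 0.03 and 0.1 m and horizontal distance between cap and bottle_mouth below 0.02 m and angle between cap's own z axis and vertical below 0.2 rad and linear speed of each of cap, bottle below 0.02 m/s and contact force between the fingers and cap above 1 N and contact force between each of cap, the arm, the fingers and bottle below 0.05 N and angle between bottle's own z axis and vertical below 0.06 rad and z of bottle in the frame of caddy below 0.012 m); the arm keeps its last pose, push and grip.
It fails at once if the cleaner bottle is lifted more than 20 mm from its well or tipped more than 0.2 rad (z of bottle in the frame of caddy above 0.028 m or angle between bottle's own z axis and vertical above 0.2 rad).
It fails at once if the other bottle, the brush, the ring box or the dish is moved more than 15 mm (distance of any of polish, brush, ring_box, dish from where it was at the start of the episode above 0.015 m).
It also fails if it takes over 35 s, if anything falls off the work surface, if the arm or the gripper's body presses on something with over 40 N, if the wrist force passes 120 N, or if a joint passes its speed limit or range.

## Working session

There is one attempt and no reset: what is moved stays moved. The work goes in short steps, Python scripts to look and compute and a tool call to move; the robot and the scene stay as the last step left them, time stands still between calls to the robot, and variables do not carry over. Pictures are saved under pics/ and viewed, about 8 in all and at most 12, crops included, and the job is handed in when it is done.

Besides the shell and the picture viewer there is one more tool, called after "Emit:" as name([rows], argument=value, ...), one row to a line, values as JSON. move_arm: Moves the arm, as the interface text tells. Its arguments: {"type":"object","properties":{"series":{"type":"array","items":{"type":"object","properties":{"dx":{"type":"number"},"dy":{"type":"number"},"dz":{"type":"number"},"rx":{"type":"number"},"ry":{"type":"number"},"rz":{"type":"number"}}}},"grip":{"type":"number"},"grip_force":{"type":"number"}},"required":["series"]}

```bash
mkdir -p pics; python3 - <<'E'
from plant import r
import cv2,numpy as np
s=r.read_state();print(s['t'],s['position'],s['orientation'],s['wrist_force'])
for n in("scene","top"):
    f=r.grab_frame(n);cv2.imwrite(f'pics/{n}0.png',f['img'][:,:,::-1]);print(n,f['fx'],f['fy'],f['cx'],f['cy'],np.round(f['extrinsics'],4).tolist())
a=cv2.imread('pics/scene0.png');b=cv2.imread('pics/top0.png')
E
```

```text
0.0 [ 0.20633365 -0.69453259  0.21776635] [[ 2.84845861e-01 -9.58573174e-01 -5.52011784e-04]
 [-9.58572146e-01 -2.84846368e-01  1.40963445e-03]
 [-1.50847632e-03  1.27614580e-04 -9.99998854e-01]] [-0.64957501  0.23806458 -0.26640937]
scene 421.6817831608049 421.6817831608049 254.91965888163716 189.4182766547136 [[0.7589, 0.5351, -0.3712, 0.8596], [0.6512, -0.6161, 0.4431, -0.3086], [0.0084, -0.578, -0.816, 0.7442], [0.0, 0.0, 0.0, 1.0]]
top 415.4597823920628 415.4597823920628 253.57849363505068 179.78201814898395 [[-0.0132, -0.997, 0.076, 0.5069], [-0.9996, 0.0112, -0.0265, 0.0633], [0.0255, -0.0763, -0.9968, 0.967], [0.0, 0.0, 0.0, 1.0]]
```

View pics/scene0.png

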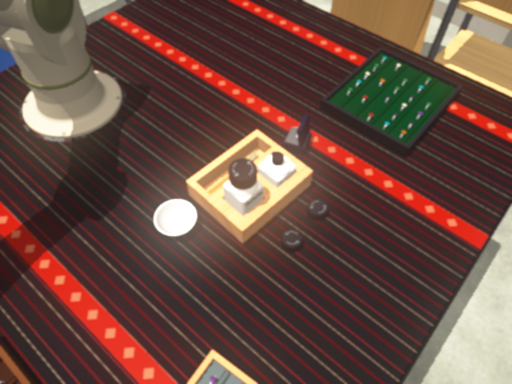

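View pics/top0.png

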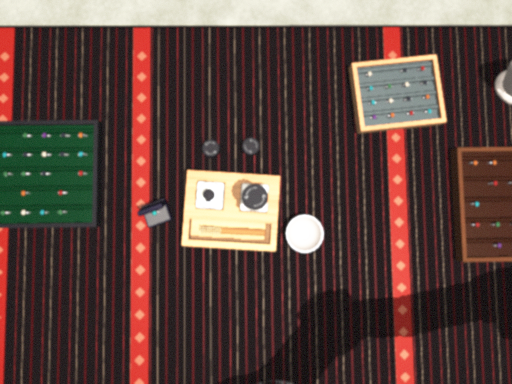

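The scene shows the caddy with the tall bottle and ribbed black cap at (242,173), the polish bottle at (278,162), the dish at (175,217) and the ring box at (300,133). In the top view the cap is at (254,197), so it is in the −y well. The two small dark discs on the table are look-alikes.

```bash
cat > h.py <<'E'
import cv2,numpy as np
K={'scene':(421.6818,254.9197,189.4183,np.array([[0.7589,0.5351,-0.3712,0.8596],[0.6512,-0.6161,0.4431,-0.3086],[0.0084,-0.578,-0.816,0.7442]])),
'top':(415.4598,253.5785,179.782,np.array([[-0.0132,-0.997,0.076,0.5069],[-0.9996,0.0112,-0.0265,0.0633],[0.0255,-0.0763,-0.9968,0.967]]))}
def ray(n,u,v):
    f,cx,cy,E=K[n];return E[:,3],E[:,:3]@np.array([(u-cx)/f,(v-cy)/f,1])
def onz(n,u,v,z):
    o,d=ray(n,u,v);return o+d*(z-o[2])/d[2]
def proj(n,p):
    f,cx,cy,E=K[n];q=E[:,:3].T@(np.array(p)-E[:,3]);return f*q[:2]/q[2]+[cx,cy]
E
python3 - <<'E'
from h import *
t=cv2.imread('pics/top0.png');s=cv2.imread('pics/scene0.png')
# caddy: wood mask in top
hsv=cv2.cvtColor(t,cv2.COLOR_BGR2HSV)
m=((hsv[...,0]>8)&(hsv[...,0]<32)&(hsv[...,2]>120)).astype(np.uint8);m[:, :175]=0;m[:,288:]=0;m[:160]=0;m[260:]=0
c=max(cv2.findContours(m,0,2)[0],key=cv2.contourArea)
box=cv2.boxPoints(cv2.minAreaRect(c));P=np.array([onz('top',u,v,.05) for u,v in box]);print(box.round(1).tolist(),P.round(4).tolist(),P.mean(0))
for i in range(4):
    e=P[(i+1)%4]-P[i];print(np.linalg.norm(e),np.degrees(np.arctan2(e[1],e[0])))
# cap dark blob within caddy
for n,im,(x0,y0,x1,y1) in(('top',t,(236,178,274,216)),('scene',s,(222,150,266,196))):
    g=cv2.cvtColor(im,cv2.COLOR_BGR2GRAY)[y0:y1,x0:x1]
    mm=(g<95).astype(np.uint8);k=cv2.findContours(mm,0,2)[0];k=max(k,key=cv2.contourArea)
    (u,v),rad=cv2.minEnclosingCircle(k);u+=x0;v+=y0
    print(n,u,v,rad,cv2.boundingRect(k),onz(n,u,v,.144).round(4),onz(n,u,v,.129).round(4), 'mm/px',np.linalg.norm(onz(n,u+1,v,.144)-onz(n,u,v,.144)))
A=cv2.resize(t[165:255,175:285],None,fx=5,fy=5,interpolation=cv2.INTER_CUBIC)
B=cv2.resize(s[125:245,180:320],None,fx=4,fy=4,interpolation=cv2.INTER_CUBIC)
cv2.imwrite('pics/topc.png',A);cv2.imwrite('pics/scenec.png',B)
E
```

```text
[[179.6999969482422, 255.3000030517578], [185.3000030517578, 168.39999389648438], [281.20001220703125, 174.60000610351562], [275.5, 261.6000061035156]] [[0.4139, 0.2018, 0.05], [0.6038, 0.1894, 0.05], [0.5876, -0.0226, 0.05], [0.3971, -0.0067, 0.05]] [0.5005852  0.09049577 0.05      ]
0.19023853446787922 -3.7409104133577564
0.21258488393800462 -94.36638892207094
0.1911233629482077 175.23019047750265
0.2091643636046554 85.3894244916206
top 254.0 196.0 11.70479965209961 (7, 7, 22, 23) [0.5374 0.041  0.144 ] [0.538  0.0406 0.129 ] mm/px 0.0019822742544049724
scene 235.0 180.0 6.403224468231201 (9, 25, 10, 12) [0.5466 0.0097 0.144 ] [0.5388 0.0176 0.129 ] mm/px 0.0017707834350545759
```

View pics/topc.png

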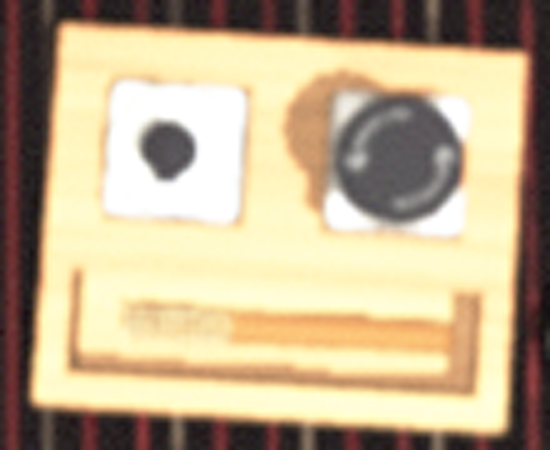

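View pics/scenec.png

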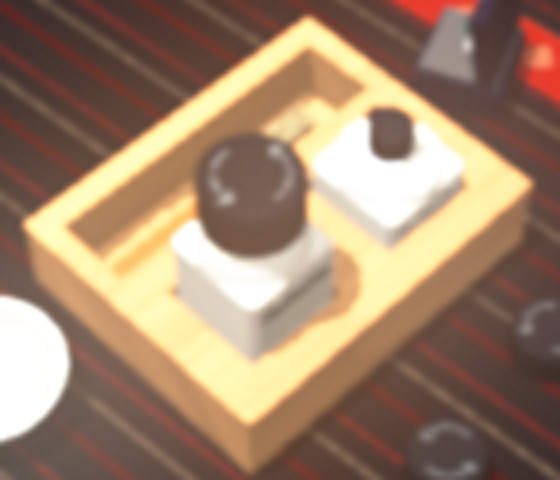

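The top crop puts the cap centre at (254.8,196.6) px, with a radius of 12.8 px. The scene crop puts the centre of its top face at (242.8,168.8). The caddy corners are clear in both.

```bash
python3 - <<'E'
from h import *
a=onz('top',254.8,196.6,.144);b=onz('scene',242.8,168.8,.144);print(a,b)
o1,d1=ray('top',254.8,196.6);o2,d2=ray('scene',242.8,168.8)
A=np.c_[d1,-d2];x=np.linalg.lstsq(A,o2-o1,rcond=None)[0];print('tri',o1+d1*x[0],o2+d2*x[1])
c=[onz('top',175+u/5,165+v/5,.05) for u,v in((60,22),(528,55),(508,432),(33,405))]
c=np.array(c);o=c.mean(0);print(c.round(3).tolist(),o)
yv=(c[0]+c[3]-c[1]-c[2]);xv=(c[0]+c[1]-c[2]-c[3]);print(np.linalg.norm(xv)/2,np.linalg.norm(yv)/2)
ya=np.arctan2(yv[1],yv[0])-np.pi/2;xa=np.arctan2(xv[1],xv[0]);print(np.degrees([ya,xa]))
a=(xa+ya)/2;print('well',o[:2]+np.array([[np.cos(a),-np.sin(a)],[np.sin(a),np.cos(a)]])@[.03,-.048])
E
```

```text
[0.53620606 0.03944044 0.144     ] [0.54031612 0.03759635 0.144     ]
tri [0.53638468 0.03929501 0.13898365] [0.53765332 0.0404836  0.13899437]
[[0.601, 0.186, 0.05], [0.585, -0.021, 0.05], [0.419, -0.009, 0.05], [0.434, 0.198, 0.05]] [0.50976289 0.08820596 0.05      ]
0.16692721197623336 0.2076041316399078
[-4.39149693 -4.06468478]
well [0.53614234 0.03812478]
```

Emit:
move_arm([
  {"dx":3,"dy":4,"rz":5},
  {"dx":3,"dy":4,"rz":5},
  {"dx":3,"dy":4,"rz":5},
  {"dx":3,"dy":4,"rz":5},
  {"dx":3,"dy":4,"rz":5},
  {"dx":3,"dy":4,"rz":5},
  {"dx":3,"dy":4,"rz":5},
  {"dx":3,"dy":4,"rz":5},
  {"dx":2,"dy":4},
  {"dx":2,"dy":4},
  {"dx":2,"dy":4},
  {"dx":1,"dy":4},
], grip=9.3)

```text
validation failed for argument at $.se...
```

The measurements agree: cap centre ≈ (0.537, 0.039), caddy 167×208 mm, yaw ≈ −4°. The move was refused, probably because it needs complete rows.

Emit:
move_arm([
  {"dx":3,"dy":4,"dz":0,"rx":0,"ry":0,"rz":5},
  {"dx":3,"dy":4,"dz":0,"rx":0,"ry":0,"rz":5},
  {"dx":3,"dy":4,"dz":0,"rx":0,"ry":0,"rz":5},
  {"dx":3,"dy":4,"dz":0,"rx":0,"ry":0,"rz":5},
  {"dx":3,"dy":4,"dz":0,"rx":0,"ry":0,"rz":5},
  {"dx":3,"dy":4,"dz":0,"rx":0,"ry":0,"rz":5},
  {"dx":3,"dy":4,"dz":0,"rx":0,"ry":0,"rz":5},
  {"dx":3,"dy":4,"dz":0,"rx":0,"ry":0,"rz":5},
  {"dx":2,"dy":4,"dz":0,"rx":0,"ry":0,"rz":0},
  {"dx":2,"dy":4,"dz":0,"rx":0,"ry":0,"rz":0},
  {"dx":2,"dy":4,"dz":0,"rx":0,"ry":0,"rz":0},
  {"dx":1,"dy":4,"dz":0,"rx":0,"ry":0,"rz":0},
], grip=9.3, grip_force=60)

```text
t: 1.3
position: [0.5178, -0.213, 0.2184]
orientation: [[0.835, -0.551, 0.0], [-0.551, -0.835, 0.0], [0.0, -0.001, -1.0]]
wrist_force: [0.1, 0.1, -0.3]
gripper_width: 1.002
```

Emit:
move_arm([
  {"dx":0.4,"dy":4,"dz":0,"rx":0,"ry":0,"rz":0},
  {"dx":0.4,"dy":4,"dz":0,"rx":0,"ry":0,"rz":0},
  {"dx":0.4,"dy":4,"dz":0,"rx":0,"ry":0,"rz":0},
  {"dx":0.4,"dy":4,"dz":0,"rx":0,"ry":0,"rz":0},
  {"dx":0.3,"dy":4,"dz":0,"rx":0,"ry":0,"rz":0},
  {"dx":0,"dy":3.5,"dz":0,"rx":0,"ry":0,"rz":0},
  {"dx":0,"dy":1.7,"dz":0,"rx":0,"ry":0,"rz":0},
  {"dx":0,"dy":0,"dz":0,"rx":0,"ry":0,"rz":0},
  {"dx":0,"dy":0,"dz":0,"rx":0,"ry":0,"rz":0},
])

```text
t: 2.2
position: [0.5353, 0.0365, 0.2184]
orientation: [[0.835, -0.551, -0.001], [-0.551, -0.835, -0.001], [-0.0, 0.001, -1.0]]
wrist_force: [-0.7, 0.3, 0.2]
gripper_width: 1.002
```

```bash
python3 - <<'E'
from plant import r
import cv2,numpy as np
s=r.read_state();print(s['t'],s['position'],s['orientation'].round(4).tolist() if hasattr(s['orientation'],'round') else s['orientation'],s['wrist_force'],s['joint_pos'])
f=r.grab_frame('wrist');cv2.imwrite('pics/w1.png',f['img'][:,:,::-1]);print(f['fx'],f['cx'],f['cy'],np.round(f['hand_eye'],4).tolist())
E
```

```text
2.2 [0.53528232 0.03646392 0.21840582] [[0.8346, -0.5509, -0.0006], [-0.5509, -0.8346, -0.0006], [-0.0001, 0.0008, -1.0]] [-0.6580094   0.329669    0.24858889] [ 0.03091082  0.38749583 -0.27645889  2.01824869  0.15166426  0.75566466
 -0.92028817]
297.3186396354542 254.74977202880936 195.65085563409266 [[1.0, -0.0003, -0.0001, -0.0009], [0.0003, 0.9545, 0.2983, -0.0834], [-0.0, -0.2983, 0.9545, -0.1661], [0.0, 0.0, 0.0, 1.0]]
```

View pics/w1.png

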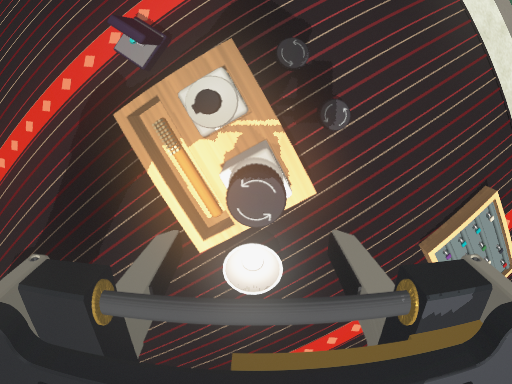

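The wrist view shows the cap's top face centred at about (258,200), inside the square caddy well, and the fingers are clear of everything.

```bash
python3 - <<'E'
import cv2,numpy as np
R=np.array([[0.8346,-0.5509,-0.0006],[-0.5509,-0.8346,-0.0006],[-0.0001,0.0008,-1.0]]);p=np.array([0.53528,0.03646,0.21841])
H=np.array([[1,-.0003,-.0001,-.0009],[.0003,.9545,.2983,-.0834],[0,-.2983,.9545,-.1661]])
def W(u,v,z):
    a=np.array([u-254.75,v-195.65]);th=np.linalg.norm(a)/297.32;k=np.sin(th)/np.linalg.norm(a)
    d=R@H[:,:3]@np.array([*(a*k),np.cos(th)]);o=p+R@H[:,3];return o+d*(z-o[2])/d[2]
print(W(258,200,.144))
im=cv2.imread('pics/w1.png');g=cv2.cvtColor(im,6)
x0,y0,x1,y1=215,150,300,240
m=(g>120).astype(np.uint8);ys,xs=np.nonzero(m[175:226,233:281]);pts=np.c_[xs+233,ys+175].astype(np.float32)
print(len(pts),cv2.minEnclosingCircle(pts));(u,v),rad=cv2.minEnclosingCircle(pts);print(W(u,v,.144))
# cap outline left/right extremes at several rows
for v in(190,200,210,220): 
    print(v,W(228,v,.144)[:2],W(287,v,.144)[:2])
cv2.imwrite('pics/w1c.png',cv2.resize(im[y0:y1,x0:x1],None,fx=6,fy=6,interpolation=cv2.INTER_CUBIC))
E
```

```text
[0.53917121 0.03903642 0.144     ]
366 ((256.5, 200.0), 34.31117630004883)
[0.53810548 0.03974043 0.144     ]
190 [0.52290076 0.06042935] [0.56452431 0.03294576]
200 [0.51779919 0.05313932] [0.55985702 0.02535603]
210 [0.51256831 0.045695  ] [0.5551023  0.01758376]
220 [0.50719137 0.03807361] [0.55024597 0.00960436]
```

View pics/w1c.png

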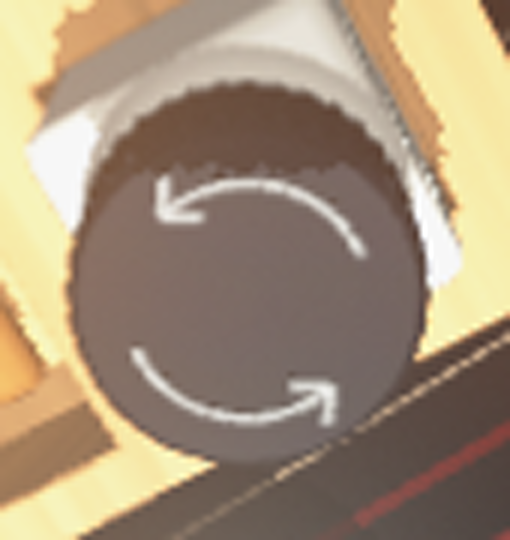

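Wrist estimate is (0.538, 0.0396), within 2 mm of the other views. I'll centre, descend, then close.

Emit:
move_arm([
  {"dx":0.2,"dy":0.3,"dz":-1,"rx":0,"ry":0,"rz":0},
  {"dx":0,"dy":0,"dz":-2,"rx":0,"ry":0,"rz":0},
  {"dx":0,"dy":0,"dz":-2.5,"rx":0,"ry":0,"rz":0},
  {"dx":0,"dy":0,"dz":-2.5,"rx":0,"ry":0,"rz":0},
  {"dx":0,"dy":0,"dz":-1.6,"rx":0,"ry":0,"rz":0},
  {"dx":0,"dy":0,"dz":-0.9,"rx":0,"ry":0,"rz":0},
  {"dx":0,"dy":0,"dz":0,"rx":0,"ry":0,"rz":0},
  {"dx":0,"dy":0,"dz":0,"rx":0,"ry":0,"rz":0},
])

```text
t: 3.05
position: [0.5377, 0.0397, 0.1138]
orientation: [[0.834, -0.552, 0.0], [-0.552, -0.834, -0.0], [0.0, 0.0, -1.0]]
wrist_force: [-0.4, -0.3, -0.1]
gripper_width: 1.0
```

Emit:
move_arm([
  {"dx":0,"dy":0,"dz":0,"rx":0,"ry":0,"rz":0},
  {"dx":0,"dy":0,"dz":0,"rx":0,"ry":0,"rz":0},
  {"dx":0,"dy":0,"dz":0,"rx":0,"ry":0,"rz":0},
  {"dx":0,"dy":0,"dz":0,"rx":0,"ry":0,"rz":0},
  {"dx":0,"dy":0,"dz":0,"rx":0,"ry":0,"rz":0},
  {"dx":0,"dy":0,"dz":0,"rx":0,"ry":0,"rz":0},
], grip=5.6, grip_force=10)

```text
t: 3.65
position: [0.5375, 0.04, 0.1137]
orientation: [[0.834, -0.551, 0.0], [-0.551, -0.834, -0.0], [0.0, -0.0, -1.0]]
wrist_force: [0.3, -0.7, 0.3]
gripper_width: 0.608
```

Emit:
move_arm([
  {"dx":0,"dy":0,"dz":0,"rx":0,"ry":0,"rz":0},
  {"dx":0,"dy":0,"dz":0,"rx":0,"ry":0,"rz":0},
  {"dx":0,"dy":0,"dz":0,"rx":0,"ry":0,"rz":0},
  {"dx":0,"dy":0,"dz":0,"rx":0,"ry":0,"rz":0},
  {"dx":0,"dy":0,"dz":0,"rx":0,"ry":0,"rz":0},
], grip=4, grip_force=40)

```text
t: 4.15
position: [0.5376, 0.0399, 0.1137]
orientation: [[0.834, -0.551, 0.0], [-0.551, -0.834, -0.0], [0.0, -0.0, -1.0]]
wrist_force: [0.9, 0.2, 0.9]
gripper_width: 0.562
```

The jaws stopped at 52.3 mm, which matches the cap, and there is almost no side force. Now I press.

Emit:
move_arm([
  {"dx":0,"dy":0,"dz":-0.1,"rx":0,"ry":0,"rz":0},
  {"dx":0,"dy":0,"dz":-0.1,"rx":0,"ry":0,"rz":0},
  {"dx":0,"dy":0,"dz":-0.1,"rx":0,"ry":0,"rz":0},
  {"dx":0,"dy":0,"dz":-0.1,"rx":0,"ry":0,"rz":0},
  {"dx":0,"dy":0,"dz":0,"rx":0,"ry":0,"rz":0},
  {"dx":0,"dy":0,"dz":0,"rx":0,"ry":0,"rz":0},
], grip_force=55)

```text
t: 4.75
position: [0.5384, 0.0398, 0.1105]
orientation: [[0.834, -0.552, 0.002], [-0.552, -0.834, -0.0], [0.002, -0.001, -1.0]]
wrist_force: [0.6, -2.6, 10.8]
gripper_width: 0.564
```

Emit:
move_arm([
  {"dx":0,"dy":0,"dz":-0.1,"rx":0,"ry":0,"rz":0},
  {"dx":0,"dy":0,"dz":-0.1,"rx":0,"ry":0,"rz":0},
  {"dx":0,"dy":0,"dz":0,"rx":0,"ry":0,"rz":0},
  {"dx":0,"dy":0,"dz":0,"rx":0,"ry":0,"rz":0},
])

```text
t: 5.15
position: [0.5385, 0.0397, 0.1088]
orientation: [[0.834, -0.552, 0.002], [-0.552, -0.834, -0.0], [0.002, -0.001, -1.0]]
wrist_force: [-0.0, -2.8, 14.1]
gripper_width: 0.561
```

The cap is down 4.9 mm at 14.1 N, fully pressed with no slip. Next I twist it anti-clockwise by 60°.

Emit:
move_arm([
  {"dx":0,"dy":0,"dz":0,"rx":0,"ry":0,"rz":5},
  {"dx":0,"dy":0,"dz":0,"rx":0,"ry":0,"rz":5},
  {"dx":0,"dy":0,"dz":0,"rx":0,"ry":0,"rz":5},
  {"dx":0,"dy":0,"dz":0,"rx":0,"ry":0,"rz":5},
  {"dx":0,"dy":0,"dz":0,"rx":0,"ry":0,"rz":0},
])

```text
t: 5.65
position: [0.5384, 0.0406, 0.1089]
orientation: [[0.973, -0.229, 0.002], [-0.229, -0.973, 0.001], [0.002, -0.001, -1.0]]
wrist_force: [-1.1, 0.1, 16.1]
gripper_width: 0.557
```

```bash
python3 -c "
from plant import r
s=r.read_state();print(s['ft_torque'],s['wrist_force'],s['joint_pos'])"
```

```text
[-0.03286446  0.2457825   0.09502113] [-1.09290306  0.14348283 16.12448408] [ 0.04538761  0.55235808 -0.32112607  2.10729758  0.33546699  0.52717497
 -0.75428315]
```

Emit:
move_arm([
  {"dx":0,"dy":0,"dz":0,"rx":0,"ry":0,"rz":5},
  {"dx":0,"dy":0,"dz":0,"rx":0,"ry":0,"rz":5},
  {"dx":0,"dy":0,"dz":0,"rx":0,"ry":0,"rz":5},
  {"dx":0,"dy":0,"dz":0,"rx":0,"ry":0,"rz":5},
  {"dx":0,"dy":0,"dz":0,"rx":0,"ry":0,"rz":5},
  {"dx":0,"dy":0,"dz":0,"rx":0,"ry":0,"rz":5},
  {"dx":0,"dy":0,"dz":0,"rx":0,"ry":0,"rz":5},
  {"dx":0,"dy":0,"dz":0,"rx":0,"ry":0,"rz":5},
  {"dx":0,"dy":0,"dz":0,"rx":0,"ry":0,"rz":0},
  {"dx":0,"dy":0,"dz":0,"rx":0,"ry":0,"rz":0},
])

```text
t: 6.65
position: [0.5382, 0.0406, 0.1089]
orientation: [[0.894, 0.447, 0.002], [0.447, -0.894, 0.0], [0.002, 0.001, -1.0]]
wrist_force: [-1.1, 0.3, 16.5]
gripper_width: 0.559
```

```bash
python3 - <<'E'
from plant import r
import cv2
s=r.read_state();print(s['ft_torque'],s['wrist_force'],s['joint_pos'])
f=r.grab_frame('scene')['img'][:,:,::-1];w=r.grab_frame('wrist')['img'][:,:,::-1]
cv2.imwrite('pics/m2.png',cv2.hconcat([cv2.resize(f[110:250,165:325],(400,350),interpolation=2),cv2.resize(w[80:290,130:370],(400,350),interpolation=2)]))
E
```

```text
[-0.12426303  0.2180838   0.10428816] [-1.06412398  0.32041369 16.54727708] [ 0.18049138  0.58210388 -0.5186691   2.09888462  0.51784309  0.58382923
 -0.24360852]
```

View pics/m2.png

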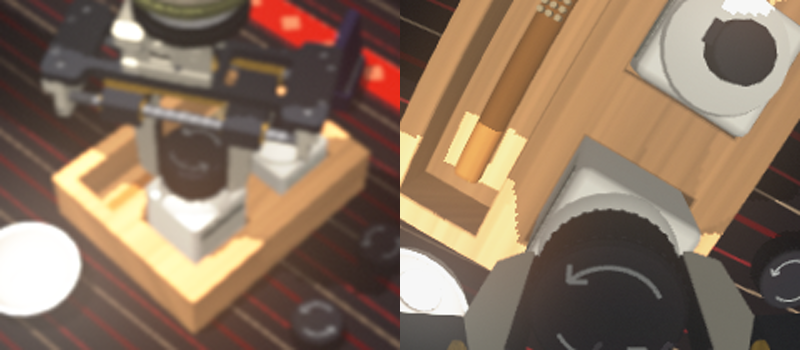

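The wrist view shows the arrows in the same place relative to the jaws as before, so the cap turned the full 60° with the tool. The bottle is still square in its well. I'll lift gently and watch the force.

Emit:
move_arm([
  {"dx":0,"dy":0,"dz":0.2,"rx":0,"ry":0,"rz":0},
  {"dx":0,"dy":0,"dz":0.2,"rx":0,"ry":0,"rz":0},
  {"dx":0,"dy":0,"dz":0.2,"rx":0,"ry":0,"rz":0},
  {"dx":0,"dy":0,"dz":0.2,"rx":0,"ry":0,"rz":0},
  {"dx":0,"dy":0,"dz":0.2,"rx":0,"ry":0,"rz":0},
  {"dx":0,"dy":0,"dz":0,"rx":0,"ry":0,"rz":0},
])

```text
t: 7.35
position: [0.5372, 0.04, 0.1176]
orientation: [[0.895, 0.447, -0.0], [0.447, -0.895, -0.0], [-0.0, -0.0, -1.0]]
wrist_force: [-0.2, -0.9, -0.4]
gripper_width: 0.558
```

Lifted 4 mm past the locked height and the load is only about the cap's weight, so it is free.

Emit:
move_arm([
  {"dx":0,"dy":0,"dz":0.5,"rx":0,"ry":0,"rz":0},
  {"dx":0,"dy":0,"dz":0.5,"rx":0,"ry":0,"rz":0},
  {"dx":0,"dy":0,"dz":0.5,"rx":0,"ry":0,"rz":0},
  {"dx":0,"dy":0,"dz":0.5,"rx":0,"ry":0,"rz":0},
  {"dx":0,"dy":0,"dz":1,"rx":0,"ry":0,"rz":0},
  {"dx":0,"dy":0,"dz":1.5,"rx":0,"ry":0,"rz":0},
  {"dx":0,"dy":0,"dz":1.5,"rx":0,"ry":0,"rz":0},
  {"dx":0,"dy":0,"dz":1,"rx":0,"ry":0,"rz":0},
  {"dx":0,"dy":0,"dz":0.5,"rx":0,"ry":0,"rz":0},
  {"dx":0,"dy":0,"dz":0,"rx":0,"ry":0,"rz":0},
  {"dx":0,"dy":0,"dz":0,"rx":0,"ry":0,"rz":0},
  {"dx":0,"dy":0,"dz":0,"rx":0,"ry":0,"rz":0},
])

```text
t: 8.55
position: [0.5371, 0.0399, 0.1921]
orientation: [[0.895, 0.447, -0.001], [0.447, -0.895, -0.0], [-0.001, -0.0, -1.0]]
wrist_force: [0.9, -0.3, -0.7]
gripper_width: 0.555
```

```bash
python3 - <<'E'
from plant import r
import cv2,numpy as np
s=r.read_state();print(s['t'],s['position'],s['wrist_force'],np.abs(s['qvel']).max(),s['gripper_width'])
f=r.grab_frame('scene')['img'][:,:,::-1];w=r.grab_frame('wrist')['img'][:,:,::-1]
cv2.imwrite('pics/m3.png',cv2.hconcat([cv2.resize(f[90:250,155:335],(400,356),interpolation=2),cv2.resize(w[80:300,130:377],(400,356),interpolation=2)]))
E
```

```text
8.55 [0.53713209 0.03994712 0.19205753] [ 0.89168174 -0.27976977 -0.68643731] 0.0014861559159959768 0.555276097860922
```

View pics/m3.png

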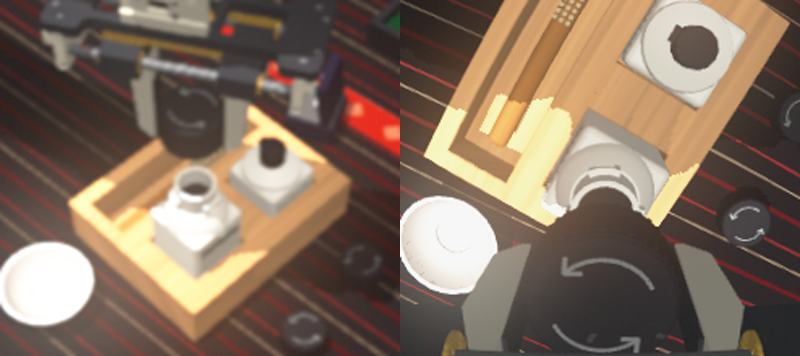

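The open neck is visible, the bottle stands square in its well, and the cap is held level above it. The arm is at rest, so I'm handing in.

```bash
python3 -c "
from plant import r
print(r.finish_job())"
```

```text
the job is handed in; nothing more can be done
None
```

The bottle is open, and I handed the job in at about 8.6 s with the gripper still holding the cap over the mouth. `finish_job` gives no verdict, so I can only report my own checks.

- **Finding the cap:** it was at about (0.537, 0.040), in the −y well. The top, scene and wrist views agreed to about 4 mm at worst, mostly within 2 mm. I used the middle value.
- **Opening it:** I gripped the cap (jaws at 52 mm), pressed it down 4.9 mm at about 14 N, and turned it 60° anti-clockwise while keeping it pressed. The arrows on the cap stayed fixed relative to the jaws, so it did not slip.
- **Lifting:** after the first few millimetres the load was only about the cap's weight, so it came off freely.
- **Last checks:** the cap's lower edge is about 6 cm above the mouth, worked out from the tool's rise. The tool is pointing straight down, centred where the cap was gripped, and at rest. The last picture shows the neck open and the bottle upright in its well. The dish, brush and polish bottle look undisturbed; the gripper partly hides the ring box.

One move call was refused at the start because its rows were incomplete, and nothing moved. No check failed.

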